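# Exchange the sample tin behind the bottles

## Task

The short sample tin stands on the rear place of the wooden stand, behind two bottles, and the tall sample tin is to take its place. First move both bottles onto the blue tray to clear the way, then set the short tin upright on the middle of the white tile and stand the tall tin upright on the middle of the rear place, and last put each bottle back upright on the spot where it stood at the start. Keep everything upright and leave the stopwatch and the mortar cube where they lie.

Things in the scene. Friction and masses are not known exactly. Their poses are not given: they have to be found in the camera images.
- jar_c (a point): Jar with a dark screw cap (green on top) and a green and yellow label, round and upright, 44 mm diameter, 105 mm high, about 0.13 kg; the point is its centre, half-way up (52.5 mm above its foot), z up. It stands on one of the two front places of the stand; remember where, it has to come back there. It may stand on the left or the right one.
- dropper_c (a point): Amber dropper bottle with a black rubber bulb, upright, 102 mm high, about 0.08 kg: body 33 mm diameter up to 65 mm above the foot, a 24 mm collar up to 77 mm, then the narrow bulb, 13 mm wide; the point is its centre, half-way up (51 mm above its foot), z up. It stands on the other front place of the stand; remember where, it has to come back there.
- short_tin_c (a point): Short round sample tin, white lid and grey body, 60 mm diameter, 40 mm high, about 0.11 kg, at the start on the rear place of the stand behind the bottles; the point is its centre, half-way up (20 mm), z up. The lid is fixed.
- tall_tin_c (a point): Tall round sample tin, white lid and grey body, 54 mm diameter, 58 mm high, about 0.11 kg, at the start alone on the bare worktop near the robot (not one of the vessels grouped far back on the right); the point is its centre, half-way up (29 mm), z up. The lid is fixed.
- rear_place (a point): Pale wooden stand, fixed, a board 140 x 180 mm, 12 mm thick, with three dark discs as places; the point is the centre of the rear disc (66 mm diameter) on the board's top. x to the stand's rear, y to its left, z up. Front discs (52 mm) at x = -44, y = +52 and -52 mm. A wire rail along y at x = +45 mm rises 33 mm above the board. Bottles on their places leave a gripper no room at the rear place.
- tray_floor (a point): Blue tray, fixed, 170 x 104 mm outside, for parking both bottles; floor 5 mm above the worktop, rim 4 mm thick and 7 mm above the floor. The point is the centre of the floor; x along the long side, y along the short side, z up. Two bottles stand well at x = +40 and -40 mm.
- tile_top (a point): White square ceramic tile, fixed, 95 x 95 mm, its top 10 mm above the worktop; the point is the centre of its top, x and y along its edges, z up.
- stopwatch_c (a point): Black and grey stopwatch lying on the worktop, 71 x 60 mm, 19 mm high, not to be moved; the point is its centre, half-way up.
- cube_c (a point): Grey mortar cube, 40 mm each way, on the worktop, not to be moved; the point is its centre, half-way up.

How it is judged:
By the outcome, as a careful person would: the job done as asked, in the order asked, and still so for the second after the job is handed in, with the robot touching nothing.
It also fails if it takes over 144 s, if anything falls off the work surface, if the arm or the gripper's body presses on something with over 40 N, if the wrist force passes 120 N, or if a joint passes its speed limit or range.

## Robot

A 6-joint arm with a two-finger parallel gripper is mounted at the origin on a cart in front of the work surface, level with it; the furniture and walls round the work are solid. World frame = base frame: x ahead of the robot, y to its left, z up, the work surface at z = 0. Lengths are in mm, angles in rad, forces in N, time in s.
With the tool pointing down it reaches from about 275 to 825 mm from the base axis. Payload 4.9 kg.
Tool frame: the origin (TCP) lies at the very end of the fingers, on their centre line; the grasp point (between the pads) lies r.pinch_z behind it (r.pinch_z is the distance from the TCP to the grasp point, in mm); z points along the fingers, y is the line along which they close (so a half turn about z gives the same grasp; the last joint's range is limited). The gripper opens to 85 mm and grips with 20 to 120 N. Pads are 22 mm wide; open, the fingers measure 114 mm over their backs; the gripper's body (76 mm by 85 mm) begins 54 mm behind the grasp point. The pads swing forward as they close: fully open they stand 13 mm farther back than shut.
Start: joints at [-1.303, 0.326, -0.193, 1.052, 0, 1.437], TCP at [215.105, -506.21, 231.281] pointing down, gripper open.
Joint ranges: [-2.65, 2.65], [-0.97, 1.79], [-1.3, 1.35], [-1.93, 2.1], [-1.47, 1.37], [-3.14, 3.14]. Speed limits (rad/s): [2.57, 2.57, 3.14, 3.14, 3.14, 3.14].

## Interface

Orientations are given as a unit quaternion [w, x, y, z].
In Python, from plant import sensors, grab_frame, order, r gives the robot as it stands. The module is installed in compiled form; this text tells all that it offers.
- The arm moves only by the tool jog_arm, never from a script. Its argument "commands" is a list of rows, each a list of 3 entries, a list of its own where there are three numbers: the turn, a rotation vector about the world's x, y, z in degrees, then the shift along the world's x, y, z in cm, then the closure, from -1 (fully open) to 1 (shut). In form: [[[rx, ry, rz], [x, y, z], grip], ...]. A call has exactly 10 rows; each row is the pose to reach, as a shift and turn from the pose commanded when the call began; what a row does not reach only later rows make up. A row lasts 1/12 s, in which the tool goes at most 41.7 mm and 7.16 degrees, less where a joint would pass 70% of its speed; a pose out of reach is approached as far as the arm can. A call with a gripper value outside its range is refused whole. The fingers move at their own pace and stop on an object; "grip_force" is the grip in N (left out, the last holds). Time passes only in rows, so rows that repeat a pose let the fingers close, or fill a call up. It gives the time, the measured TCP pose, the force, the opening and the grip force at its end, in the units of the state.
- sensors.get_obs(): the state, without advancing time (a new reading comes with each control period).
- grab_frame(name): name is "scene" or "top"; returns a dict with "frame" (480x640x3 uint8, red, green, blue), "fx", "fy", "cx", "cy" (pixels), "R" (3x3) and "t" (3): a world point X has camera coordinates R X + t. Camera axes: x right, y down, z forward; pixel columns grow to the right and rows downward; lengths in mm; the calibration is good to about 2 mm. A picture is of the moment at which its call begins. There is no depth.
- order.close_job(): hands the job in; it is judged then, once.
The state is a dict: "time_s": time; "qpos": joint angles; "joint_velocities": joint speeds; "effort": joint torques, N m; "position": TCP position; "tcp_rot": TCP orientation; "contact_force": force on the tool from outside, world axes, zero at the start; "torque": the same for the moment, N m; "width": finger opening in mm; "gripper_force": force on a finger pad.
Only numpy, scipy, OpenCV 4.12 (cv2) and the standard library are available. Lean on these libraries where they do the work, as an engineer would, in place of code of your own. Each camera call takes 0.05 s, during which the arm holds its last target. There are 200 camera calls.

## Working session

There is one attempt and no reset: what is moved stays moved. The work goes in short steps, Python scripts to look and compute and a tool call to move; the robot and the scene stay as the last step left them, time stands still between calls to the robot, and variables do not carry over. Pictures are saved under pics/ and viewed, at most 15 in all, crops included, and the job is handed in when it is done.

Besides the shell and the picture viewer there is one more tool, called after ">>>" as a command line: name --argument value ..., lists and objects as JSON in quotes. jog_arm: Moves the arm, as the interface text tells. Its arguments: {"type":"object","properties":{"commands":{"type":"array","items":{"type":"array"}},"grip_force":{"type":"number"}},"required":["commands"]}

```bash
mkdir -p pics
cat > h.py <<'E'
import numpy as np, cv2
from plant import sensors, grab_frame, order, r
def grab(n,save=None):
    f=grab_frame(n)
    for k in('R','t'): f[k]=np.array(f[k],float)
    if save: cv2.imwrite('pics/'+save,f['frame'][:,:,::-1])
    return f
def ray(f,u,v,z):
    d=f['R'].T@np.array([(u-f['cx'])/f['fx'],(v-f['cy'])/f['fy'],1]); c=-f['R'].T@f['t']
    return c+d*(z-c[2])/d[2]
def proj(f,X):
    p=f['R']@np.array(X,float)+f['t']; return np.array([f['fx']*p[0]/p[2]+f['cx'],f['fy']*p[1]/p[2]+f['cy']])
E
python3 - <<'E'
from h import *
for n in('scene','top'):
    f=grab(n,n+'0.png'); print(n,f['fx'],f['cx'],f['cy'],-f['R'].T@f['t'],f['R'].round(3).tolist())
o=sensors.get_obs(); print(o,r.pinch_z)
E
```

```text
scene 587.8926713306154 312.3557271929868 238.1496113691548 [-230.05637614  772.28414401  770.20094636] [[-0.739, -0.673, -0.008], [-0.341, 0.385, -0.857], [0.58, -0.631, -0.515]]
top 474.2033878406155 325.2679903559983 242.14217990039458 [ 365.05623729  -86.11999752 1058.64932446] [[-0.017, -1.0, -0.025], [-0.98, 0.021, -0.197], [0.197, 0.021, -0.98]]
{'time_s': 0.1, 'qpos': array([-1.30322715e+00,  3.26905106e-01, -1.93460368e-01,  1.05197958e+00,
        4.80988784e-06,  1.43659693e+00]), 'joint_velocities': array([ 2.66280480e-05, -2.14497640e-03,  3.81366384e-03, -6.82240473e-04,
        2.22294497e-04, -1.43695718e-04]), 'effort': array([ 1.19016335e-03, -4.44238615e+01,  2.63038176e+01,  7.84565345e-03,
       -6.05262289e-05,  2.88427714e-06]), 'position': array([ 214.95406018, -505.71062367,  230.5698029 ]), 'tcp_rot': array([-7.72804582e-04,  9.79890221e-01,  1.99535848e-01, -4.92006143e-05]), 'contact_force': array([-0.28362994,  0.72892954,  0.21814863]), 'torque': array([0.0452219 , 0.0547419 , 0.01596286]), 'gripper_force': 0.0, 'width': 85.42363927152964} 18.700000000000003
```

View pics/scene0.png

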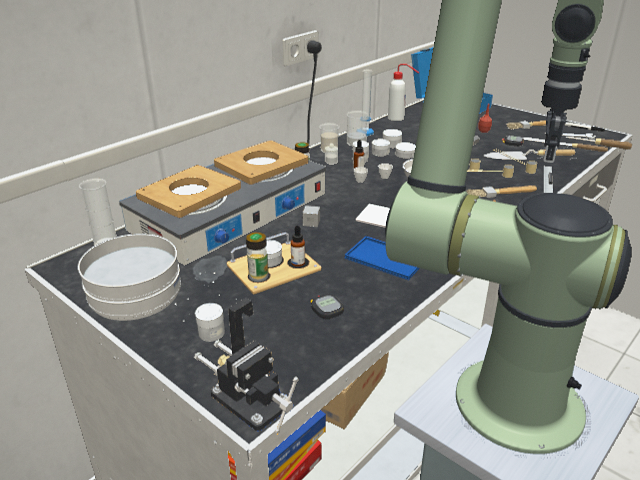

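View pics/top0.png

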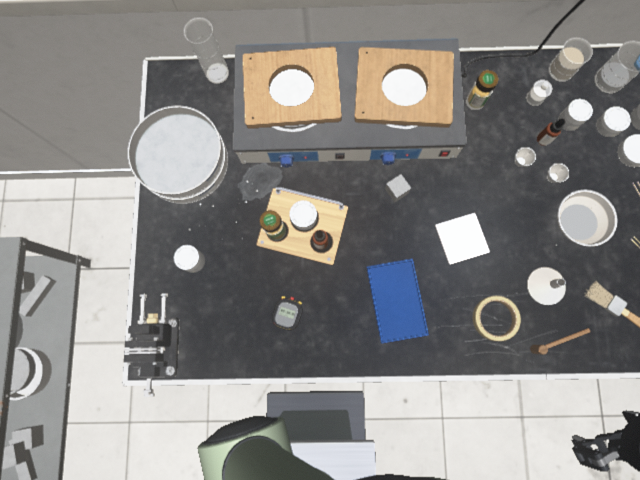

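The scene view shows the stand with jar (left, 257,258), short tin (272,253) and dropper (297,248). In the top view the jar is at (271,222), the dropper at (321,240), the short tin at (303,215), the tall tin at (188,258), the tray at (398,300), the tile at (463,238), the stopwatch at (287,313) and the cube at (399,186).

```bash
cat > m.py <<'E'
from h import *
f=grab('top'); im=f['frame']; hsv=cv2.cvtColor(im,cv2.COLOR_RGB2HSV)
def blob(lo,hi,box):
    m=cv2.inRange(hsv,np.array(lo),np.array(hi)); k=np.zeros_like(m); x0,y0,x1,y1=box; k[y0:y1,x0:x1]=m[y0:y1,x0:x1]
    cs,_=cv2.findContours(k,cv2.RETR_EXTERNAL,cv2.CHAIN_APPROX_NONE); return max(cs,key=cv2.contourArea)
def rect(n,c,z):
    P=np.array([ray(f,u,v,z)[:2] for u,v in c[:,0]],np.float32); q=cv2.minAreaRect(P); print(n,np.round(q[0],1),np.round(q[1],1),round(q[2],1),'px',c[:,0].mean(0).round(1)); return q
rect('stand12',cv2.convexHull(blob((10,50,120),(28,200,255),(250,180,355,270))),12)
rect('tray12',blob((100,120,60),(125,255,255),(360,250,435,350)),12)
rect('tile10',blob((0,0,200),(180,30,255),(425,200,500,270)),10)
rect('cube40',blob((0,0,110),(180,60,255),(380,168,418,205)),40)
rect('stopw19',blob((0,0,75),(180,255,255),(268,290,305,332)),19)
rect('short52',blob((0,0,200),(180,40,255),(285,195,322,232)),52)
rect('tall58',blob((0,0,215),(180,40,255),(168,240,208,275)),58)
rect('jarcap117',blob((35,60,40),(85,255,255),(255,205,288,232)),117)
rect('drop_dark',blob((0,0,0),(180,255,60),(308,225,335,255)),114)
c=np.vstack([im[175:275,160:355]])
cv2.imwrite('pics/c1.png',cv2.resize(c[:,:,::-1],None,fx=4,fy=4,interpolation=cv2.INTER_CUBIC))
E
python3 m.py
```

```text
stand12 [616.1  -8.2] [187.6 141.5] 74.7 px [299.3 231.8]
tray12 [ 442.9 -218. ] [169.9 105. ] 8.8 px [397.  300.8]
tile10 [ 579.  -370.5] [95.7 95.2] 15.9 px [461.9 238.2]
cube40 [ 695.5 -229.7] [42.7 41.8] 32.3 px [398.2 185.4]
stopw19 [413.5  22.6] [52.6 57.6] 71.0 px [286.4 315.3]
short52 [633.5 -15.7] [58.8 59. ] 26.0 px [302.7 213.2]
tall58 [540.2 236.3] [50.9 50.8] 45.6 px [186. 257.]
jarcap117 [604.2  48.8] [24.9 23.2] 88.7 px [269.5 219.5]
drop_dark [573.2 -53.2] [ 8.2 10.5] 89.1 px [319.1 233.7]
```

View pics/c1.png

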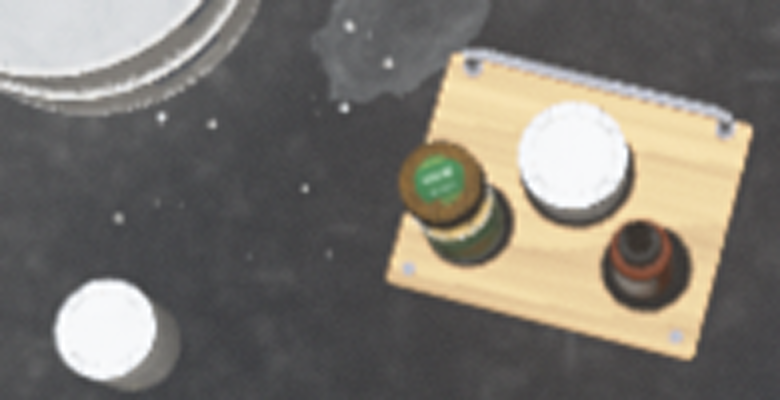

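The crop shows board corners at about (273.8,187.5), (348,206), (333,265) and (257,245.5) in full-image pixels. The jar stands on the left front disc, the dropper on the right front disc, and the short tin on the rear one. I'll check this against the corners and the second view.

```bash
cat > m2.py <<'E'
from h import *
f=grab('top'); s=grab('scene')
RL,RR,FR,FL=[ray(f,u,v,12)[:2] for u,v in((273.8,187.6),(348,206),(333,265),(257,245.6))]
print(np.round([RL,RR,FR,FL],1)); c=(RL+RR+FR+FL)/4; d=RL+RR-FL-FR; a=np.arctan2(d[1],d[0]); print('centre',c,'ang',np.degrees(a), 'len',np.linalg.norm(d)/2)
R=np.array([[np.cos(a),-np.sin(a)],[np.sin(a),np.cos(a)]])
for n,p in dict(short=(633.5,-15.7),jar=(604.2,48.8),drop=(573.2,-53.2)).items(): print(n,'in stand-centre frame',(R.T@(np.array(p)-c)).round(1))
# scene view: white lids, green cap
hs=cv2.cvtColor(s['frame'],cv2.COLOR_RGB2HSV)
def cen(lo,hi,b):
    m=cv2.inRange(hs,np.array(lo),np.array(hi))[b[1]:b[3],b[0]:b[2]]; cs,_=cv2.findContours(m,cv2.RETR_EXTERNAL,cv2.CHAIN_APPROX_NONE); k=max(cs,key=cv2.contourArea); (x,y),_,_=cv2.fitEllipse(k); return x+b[0],y+b[1]
p=cen((35,60,40),(85,255,255),(244,228,270,242)); print('jar scene',p,ray(s,*p,117))
for n,X in dict(tall=(540.2,236.3,58),jar=(604.2,48.8,117),drop=(573.2,-53.2,114),short=(633.5,-15.7,52)).items(): print(n,'expect scene px',proj(s,X).round(1))
for u,v in((235,165),(465,152)): print('hotplate front foot',ray(f,u,v,0).round())
cv2.imwrite('pics/c2.png',cv2.resize(s['frame'][215:345,180:340,::-1],None,fx=4,fy=4,interpolation=cv2.INTER_CUBIC))
E
python3 m2.py
```

```text
[[ 706.6   53.3]
 [ 658.5 -116.8]
 [ 523.1  -79.9]
 [ 570.8   90.7]]
centre [614.74710529 -13.16418347] ang -15.326287570410635 len 140.5809426501246
short in stand-centre frame [18.8  2.5]
jar in stand-centre frame [-26.6  57. ]
drop in stand-centre frame [-29.5 -49.6]
jar scene (255.33837032318115, 236.4450044631958) [604.19215713  48.24090772 117.        ]
tall expect scene px [208.9 310.2]
jar expect scene px [255.1 236.5]
drop expect scene px [297.9 225. ]
short expect scene px [268.5 245.6]
hotplate front foot [769. 147.   0.]
hotplate front foot [ 787. -395.    0.]
```

View pics/c2.png

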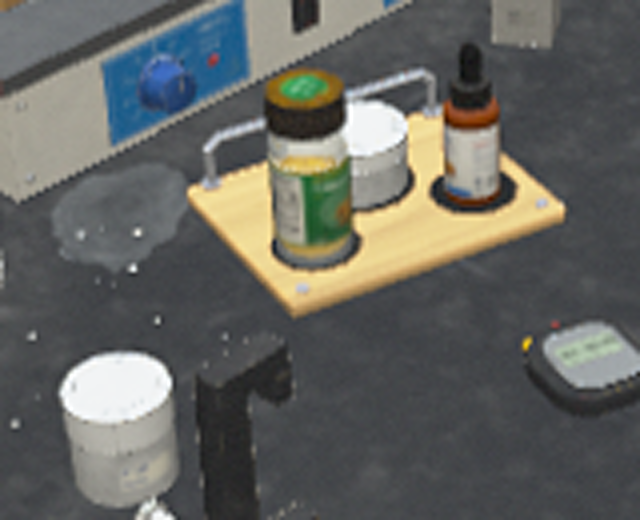

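Both views agree within about 1 mm on the jar and dropper. I'll go above the jar.

>>> jog_arm --commands '[[[0,0,7],[2,2.8,0],-1],[[0,0,14],[4,5.6,0],-1],[[0,0,21],[6,8.4,0],-1],[[0,0,28],[8,11.2,0],-1],[[0,0,35],[10,14,0],-1],[[0,0,42],[12,16.8,0],-1],[[0,0,49],[14,19.6,0],-1],[[0,0,56],[16,22.4,0],-1],[[0,0,63],[18,25.2,0],-1],[[0,0,70],[20,28,0],-1]]' --grip_force 40

```text
time_s: 1.08
position: [415.8, -224.7, 231.4]
tcp_rot: [0.0, 0.686, 0.728, 0.0]
contact_force: [-1.0, -0.1, -0.1]
width: 85.6
gripper_force: 0.0
```

>>> jog_arm --commands '[[[0,0,7],[2,2.8,0],-1],[[0,0,14],[4,5.6,0],-1],[[0,0,21],[6,8.4,0],-1],[[0,0,28],[8,11.2,0],-1],[[0,0,35],[10,14,0],-1],[[0,0,42],[12,16.8,0],-1],[[0,0,49],[14,19.6,-1],-1],[[0,0,56],[16,22.4,-2],-1],[[0,0,63],[18,25.2,-3],-1],[[0,0,70],[18.9,27.5,-4],-1]]'

```text
time_s: 1.92
position: [606.1, 51.0, 190.6]
tcp_rot: [0.001, 0.144, 0.99, 0.0]
contact_force: [0.6, -0.1, 0.7]
width: 85.7
gripper_force: 0.0
```

>>> jog_arm --commands '[[[0,0,0],[0,0,-2],-1],[[0,0,0],[0,0,-4],-1],[[0,0,0],[0,0,-6],-1],[[0,0,0],[0,0,-8],-1],[[0,0,0],[0,0,-9.5],-1],[[0,0,0],[0,0,-11],-1],[[0,0,0],[0,0,-12],-1],[[0,0,0],[0,0,-12.8],-1],[[0,0,0],[0,0,-13.3],-1],[[0,0,0],[0,0,-13.3],-1]]'

```text
time_s: 2.75
position: [603.6, 48.8, 57.4]
tcp_rot: [-0.001, 0.148, 0.989, -0.0]
contact_force: [-0.4, -0.2, 0.2]
width: 85.2
gripper_force: 0.0
```

Run:
```python
from h import *
s=grab('scene'); o=sensors.get_obs(); print(o['position'],o['tcp_rot'])
t=grab('top')
a=cv2.resize(s['frame'][150:310,200:360],None,fx=2.5,fy=2.5); b=cv2.resize(t['frame'][140:300,220:380],None,fx=2.5,fy=2.5)
cv2.imwrite('pics/j1.png',np.hstack([a,b])[:,:,::-1])
```

```text
[604.0645827   48.78095142  58.18790885] [-1.54617252e-04  1.47657234e-01  9.89038582e-01 -1.40681440e-05]
```

View pics/j1.png

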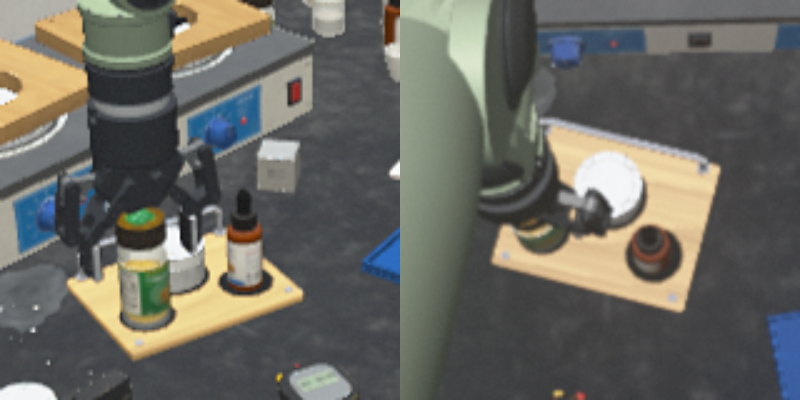

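The gripper straddles the jar: cap between the fingers, right finger above the tin's lid. I'll close, then lift.

>>> jog_arm --commands '[[[0,0,0],[0,0,0],1],[[0,0,0],[0,0,0],1],[[0,0,0],[0,0,0],1],[[0,0,0],[0,0,0],1],[[0,0,0],[0,0,0],1],[[0,0,0],[0,0,0],1],[[0,0,0],[0,0,0],1],[[0,0,0],[0,0,0],1],[[0,0,0],[0,0,0],1],[[0,0,0],[0,0,0],1]]'

```text
time_s: 3.68
position: [604.5, 48.4, 59.1]
tcp_rot: [0.001, 0.148, 0.989, -0.0]
contact_force: [-1.5, -2.4, 5.1]
width: 42.5
gripper_force: 34.6
```

>>> jog_arm --commands '[[[0,0,0],[0,0,1],1],[[0,0,0],[0,0,3],1],[[0,0,0],[0,0,6],1],[[0,0,0],[0,0,9],1],[[0,0,0],[0,0,12],1],[[0,0,0],[-0.6,-0.8,14],1],[[0,0,0],[-2,-2.7,14],1],[[0,0,4],[-4,-5.4,14],1],[[0,0,7],[-6,-8.1,14],1],[[0,0,10],[-8,-10.8,14],1]]'

```text
time_s: 4.52
position: [523.0, -59.6, 198.6]
tcp_rot: [0.0, 0.059, 0.998, 0.0]
contact_force: [0.3, -0.8, -1.8]
width: 42.9
gripper_force: 35.2
```

>>> jog_arm --commands '[[[0,0,2],[-2,-2.7,0],1],[[0,0,4],[-4,-5.4,0],1],[[0,0,6],[-6,-8.1,0],1],[[0,0,8],[-8,-10.8,0],1],[[0,0,10],[-10,-13.5,0],1],[[0,0,10],[-11.5,-15.6,0],1],[[0,0,10],[-12.1,-16.5,0],1],[[0,0,10],[-12.1,-16.5,-2],1],[[0,0,10],[-12.1,-16.5,-4],1],[[0,0,10],[-12.1,-16.5,-6],1]]'

```text
time_s: 5.35
position: [403.6, -224.2, 138.2]
tcp_rot: [0.001, -0.026, 1.0, -0.0]
contact_force: [0.3, 0.0, -0.8]
width: 42.7
gripper_force: 35.3
```

>>> jog_arm --commands '[[[0,0,0],[0,0,-2],1],[[0,0,0],[0,0,-4],1],[[0,0,0],[0,0,-5.5],1],[[0,0,0],[0,0,-6.5],1],[[0,0,0],[0,0,-7.3],1],[[0,0,0],[0,0,-7.8],1],[[0,0,0],[0,0,-8.1],1],[[0,0,0],[0,0,-8.3],1],[[0,0,0],[0,0,-8.4],1],[[0,0,0],[0,0,-8.4],1]]'

```text
time_s: 6.18
position: [403.4, -224.4, 54.6]
tcp_rot: [0.0, -0.026, 1.0, -0.0]
contact_force: [-0.3, 0.2, -1.0]
width: 42.8
gripper_force: 35.2
```

>>> jog_arm --commands '[[[0,0,0],[0,0,-0.1],1],[[0,0,0],[0,0,-0.2],1],[[0,0,0],[0,0,-0.25],1],[[0,0,0],[0,0,-0.3],1],[[0,0,0],[0,0,-0.3],1],[[0,0,0],[0,0,-0.3],1],[[0,0,0],[0,0,-0.3],1],[[0,0,0],[0,0,-0.3],1],[[0,0,0],[0,0,-0.3],1],[[0,0,0],[0,0,-0.3],1]]'

```text
time_s: 7.02
position: [403.1, -224.2, 51.3]
tcp_rot: [-0.0, -0.026, 1.0, 0.0]
contact_force: [-0.3, -0.1, -2.6]
width: 42.7
gripper_force: 35.2
```

>>> jog_arm --commands '[[[0,0,0],[0,0,-0.1],1],[[0,0,0],[0,0,-0.1],1],[[0,0,0],[0,0,-0.1],0.4],[[0,0,0],[0,0,-0.1],0],[[0,0,0],[0,0,-0.1],-0.5],[[0,0,0],[0,0,-0.1],-1],[[0,0,0],[0,0,-0.1],-1],[[0,0,0],[0,0,-0.1],-1],[[0,0,0],[0,0,-0.1],-1],[[0,0,0],[0,0,-0.1],-1]]'

```text
time_s: 7.85
position: [403.1, -224.2, 50.2]
tcp_rot: [-0.0, -0.026, 1.0, 0.0]
contact_force: [0.4, 0.4, -0.3]
width: 85.6
gripper_force: 0.0
```

>>> jog_arm --commands '[[[0,0,0],[0,0,1],-1],[[0,0,0],[0,0,3],-1],[[0,0,0],[0,0,6],-1],[[0,0,0],[0,0,9],-1],[[0,0,0],[0,0,12],-1],[[0,0,0],[1,1,14],-1],[[0,0,0],[4,4,14],-1],[[0,0,0],[7,7,14],-1],[[0,0,0],[10,10,14],-1],[[0,0,0],[13,13,14],-1]]'

```text
time_s: 8.68
position: [532.1, -95.0, 190.6]
tcp_rot: [0.0, -0.026, 1.0, -0.0]
contact_force: [0.9, -0.2, -0.2]
width: 85.3
gripper_force: 0.0
```

```bash
cat > look.py <<'E'
from h import *
import sys
s=grab('scene'); t=grab('top')
n,sx,sy,tx,ty,w=sys.argv[1],*map(int,sys.argv[2:7])
k=400/w
a=cv2.resize(s['frame'][sy:sy+w,sx:sx+w],(400,400)); b=cv2.resize(t['frame'][ty:ty+w,tx:tx+w],(400,400))
cv2.imwrite('pics/'+n,np.hstack([a,b])[:,:,::-1])
E
python3 look.py p1.png 200 150 260 180 180
```

```text
(no output)
```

View pics/p1.png

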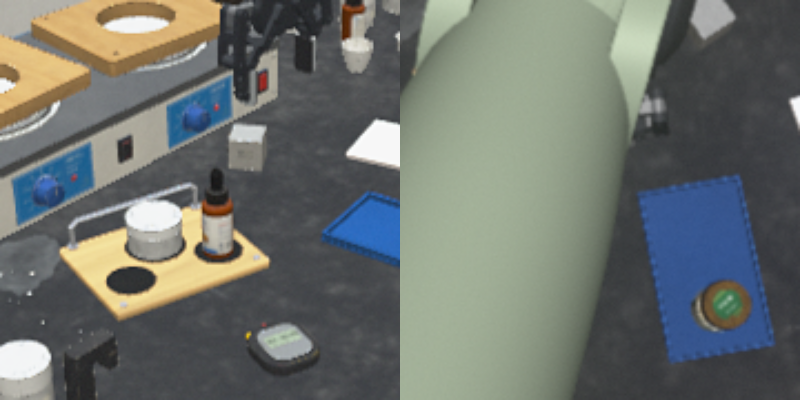

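The jar stands upright in the tray's near end; the dropper (crop 216,230) and the short tin are undisturbed. I'll check the dropper and the freed jar disc in the scene view.

Run:
```python
from h import *
s=grab('scene'); g=cv2.cvtColor(s['frame'],cv2.COLOR_RGB2HSV)
m=(g[:,:,2]<60).astype(np.uint8)
def big(x0,y0,x1,y1):
    cs,_=cv2.findContours(m[y0:y1,x0:x1].copy(),cv2.RETR_EXTERNAL,cv2.CHAIN_APPROX_NONE); c=max(cs,key=cv2.contourArea); return c[:,0]+[x0,y0]
c=big(246,268,273,284); P=np.array([ray(s,u,v,12)[:2] for u,v in c],np.float32); print('jar disc',cv2.minEnclosingCircle(P), cv2.fitEllipse(P))
# bulb column
for y in range(224,244):
    x=np.where(m[y,285:312])[0]+285
    if len(x): print(y,x.min(),x.max(),end='; ')
print(ray(s,297.4,227,112),proj(s,(573.2,-53.2,114)),proj(s,(577,-54,114)))
```

```text
jar disc ((605.9896240234375, 45.978179931640625), 23.581314086914062) ((605.8409423828125, 45.99709701538086), (43.07243728637695, 45.604766845703125), 130.83872985839844)
226 296 298; 227 295 299; 228 295 300; 229 294 300; 230 295 300; 231 295 300; 232 295 299; 233 295 299; 234 295 300; 235 295 300; 236 292 302; 237 292 302; 238 292 302; 239 293 302; 240 293 301; 241 294 300; [570.14911288 -48.3988094  112.        ] [297.86831819 224.98778661] [296.89216658 224.30401467]
```

>>> jog_arm --commands '[[[0,0,0],[2.5,2.5,0],-1],[[0,0,0],[4.1,4.1,0],-1],[[0,0,0],[4.1,4.1,-2],-1],[[0,0,0],[4.1,4.1,-4.5],-1],[[0,0,0],[4.1,4.1,-7],-1],[[0,0,0],[4.1,4.1,-9.5],-1],[[0,0,0],[4.1,4.1,-11.5],-1],[[0,0,0],[4.1,4.1,-13],-1],[[0,0,0],[4.1,4.1,-14],-1],[[0,0,0],[4.1,4.1,-14.4],-1]]'

```text
time_s: 9.67
position: [570.2, -56.0, 44.7]
tcp_rot: [-0.002, -0.026, 1.0, 0.0]
contact_force: [-0.9, 0.4, 0.1]
width: 85.3
gripper_force: 0.0
```

>>> jog_arm --commands '[[[0,0,0],[0,0,0],-0.3],[[0,0,0],[0,0,0],0],[[0,0,0],[0,0,0],0.2],[[0,0,0],[0,0,0],1],[[0,0,0],[0,0,0],1],[[0,0,0],[0,0,0],1],[[0,0,0],[0,0,0],1],[[0,0,0],[0,0,0],1],[[0,0,0],[0,0,0],1],[[0,0,0],[0,0,0],1]]' --grip_force 30

```text
time_s: 10.5
position: [572.9, -55.4, 47.3]
tcp_rot: [0.001, -0.026, 1.0, -0.0]
contact_force: [-0.8, 0.8, 5.9]
width: 31.3
gripper_force: 30.7
```

>>> jog_arm --commands '[[[0,0,0],[0,0,1],1],[[0,0,0],[0,0,3],1],[[0,0,0],[0,0,5],1],[[0,0,0],[0,0,7],1],[[0,0,0],[-1,-1.7,7],1],[[0,0,0],[-2.5,-4.3,7],1],[[0,0,0],[-4,-6.9,7],1],[[0,0,0],[-5.5,-9.5,7],1],[[0,0,0],[-7,-12.1,7],1],[[0,0,0],[-8.3,-14.3,7],1]]'

```text
time_s: 11.33
position: [487.7, -199.7, 116.7]
tcp_rot: [-0.0, -0.026, 1.0, -0.0]
contact_force: [0.6, -0.1, -1.0]
width: 31.7
gripper_force: 30.2
```

>>> jog_arm --commands '[[[0,0,0],[-0.7,-1.2,0],1],[[0,0,0],[-0.9,-1.6,0],1],[[0,0,0],[-0.9,-1.6,-1.5],1],[[0,0,0],[-0.9,-1.6,-3.5],1],[[0,0,0],[-0.9,-1.6,-5.5],1],[[0,0,0],[-0.9,-1.6,-6.5],1],[[0,0,0],[-0.9,-1.6,-7.1],1],[[0,0,0],[-0.9,-1.6,-7.5],1],[[0,0,0],[-0.9,-1.6,-7.8],1],[[0,0,0],[-0.9,-1.6,-7.8],1]]'

```text
time_s: 12.17
position: [480.5, -213.9, 39.2]
tcp_rot: [0.0, -0.027, 1.0, 0.0]
contact_force: [-0.8, -0.1, -0.5]
width: 31.0
gripper_force: 29.6
```

>>> jog_arm --commands '[[[0,0,0],[0,0,0],1],[[0,0,0],[0,0,0],1],[[0,0,0],[0,0,0],0.6],[[0,0,0],[0,0,0],0.3],[[0,0,0],[0,0,0],0],[[0,0,0],[0,0,0],-0.4],[[0,0,0],[0,0,0],-1],[[0,0,0],[0,0,0],-1],[[0,0,0],[0,0,0],-1],[[0,0,0],[0,0,0],-1]]'

```text
time_s: 13.0
position: [479.9, -214.4, 38.2]
tcp_rot: [-0.0, -0.026, 1.0, 0.0]
contact_force: [0.3, 0.2, 0.4]
width: 85.5
gripper_force: 0.0
```

>>> jog_arm --commands '[[[0,0,0],[0,0,1],-1],[[0,0,0],[0,0,3],-1],[[0,0,0],[0,0,6],-1],[[0,0,0],[0,0,9],-1],[[0,0,0],[0,0,12],-1],[[0,0,0],[0,0,15],-1],[[0,0,0],[0,-3,15],-1],[[0,0,0],[0,-7,15],-1],[[0,0,0],[0,-11,15],-1],[[0,0,0],[0,-14,15],-1]]'

```text
time_s: 13.83
position: [480.0, -357.2, 189.7]
tcp_rot: [0.001, -0.026, 1.0, -0.001]
contact_force: [0.1, -0.0, -0.3]
width: 85.5
gripper_force: 0.0
```

```bash
python3 look.py p2.png 200 150 230 165 190
```

```text
(no output)
```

View pics/p2.png

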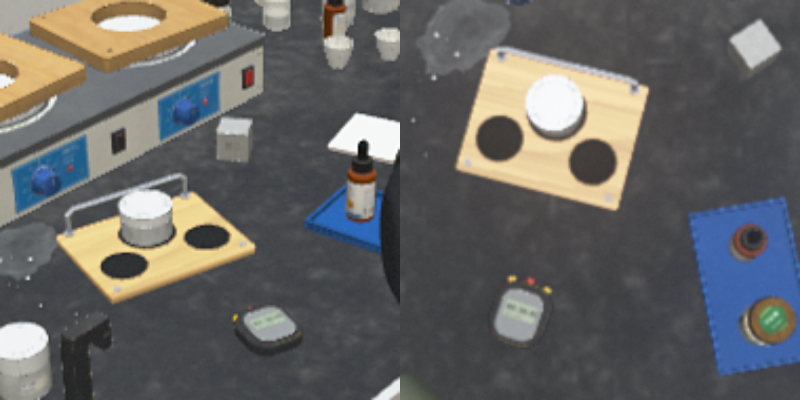

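Both bottles stand upright on the tray, well apart. The front discs are clear, and the short tin, stopwatch and cube are unmoved. I'll measure the discs and lids now.

```bash
cat > m3.py <<'E'
from h import *
f=grab('top'); im=f['frame']; hsv=cv2.cvtColor(im,cv2.COLOR_RGB2HSV); dark=(hsv[:,:,2]<75).astype(np.uint8)
def fit(m,box,z,n):
    x0,y0,x1,y1=box; cs,_=cv2.findContours(m[y0:y1,x0:x1].copy(),cv2.RETR_EXTERNAL,cv2.CHAIN_APPROX_NONE); c=max(cs,key=cv2.contourArea)[:,0]+[x0,y0]
    P=np.array([ray(f,u,v,z)[:2] for u,v in c],np.float32); e=cv2.fitEllipse(P); print(n,np.round(e[0],1),np.round(e[1],1)); return np.array(e[0])
L=fit(dark,(263,216,292,244),12,'L'); Rr=fit(dark,(307,227,335,256),12,'R')
d=L-Rr; print('dist',np.linalg.norm(d)); y=d/np.linalg.norm(d); x=np.array([y[1],-y[0]]); print('rear',(L+Rr)/2+44*x,'ang',np.degrees(np.arctan2(x[1],x[0])))
wh=cv2.inRange(hsv,(0,0,200),(180,40,255))
fit(wh,(285,195,322,232),52,'short'); fit(wh,(168,240,208,275),58,'tall')
g=cv2.inRange(hsv,(35,60,40),(85,255,255)); fit(g,(395,290,430,330),110,'jarlabel')
o=sensors.get_obs(); print(o['position'],o['qpos'].round(2))
E
python3 m3.py
```

```text
L [605.1  46.2] [44.7 44.9]
R [577.2 -54.1] [44.4 45. ]
dist 104.1309590750374
rear [633.53639465 -15.72561637] ang -15.516363598298085
short [633.6 -15.9] [58.5 58.8]
tall [540.4 236.4] [51.6 52.2]
jarlabel [ 403.1 -224. ] [24.  25.8]
[ 479.57736521 -356.51719434  188.66242747] [-0.76  0.44 -0.13  1.   -0.   -0.81]
```

>>> jog_arm --commands '[[[0,0,-4],[1.5,3,0],-1],[[0,0,-8],[3,6.5,0],-1],[[0,0,-12],[4.5,10,0],-1],[[0,0,-16],[6,13.5,0],-1],[[0,0,-18],[7.5,17,0],-1],[[0,0,-18],[9,20.5,0],-1],[[0,0,-18],[10.5,24,0],-1],[[0,0,-18],[12,27.5,0],-1],[[0,0,-18],[13.5,30.5,0],-1],[[0,0,-18],[15,33,0],-1]]'

```text
time_s: 14.82
position: [629.4, -20.3, 188.9]
tcp_rot: [-0.0, 0.129, 0.992, 0.0]
contact_force: [-0.1, -0.1, -0.1]
width: 85.8
gripper_force: 0.0
```

>>> jog_arm --commands '[[[0,0,0],[0.3,0.8,-2],-1],[[0,0,0],[0.3,0.8,-4],-1],[[0,0,0],[0.3,0.8,-6],-1],[[0,0,0],[0.3,0.8,-8],-1],[[0,0,0],[0.3,0.8,-9],-1],[[0,0,0],[0.3,0.8,-10],-1],[[0,0,0],[0.3,0.8,-10],-1],[[0,0,0],[0.3,0.8,-10],-1],[[0,0,0],[0.3,0.8,-10],-1],[[0,0,0],[0.3,0.8,-10],-1]]'

```text
time_s: 15.65
position: [633.9, -16.5, 89.6]
tcp_rot: [0.001, 0.13, 0.991, 0.0]
contact_force: [0.5, 1.2, 0.2]
width: 85.9
gripper_force: 0.0
```

Run:
```python
from h import *
for i in range(4):
    grab_frame('top'); o=sensors.get_obs(); print(o['position'].round(1),o['tcp_rot'].round(3))
```

```text
[633.8 -16.5  89.5] [0.001 0.13  0.991 0.   ]
[633.7 -16.6  89.4] [ 0.001  0.13   0.991 -0.   ]
[633.5 -16.5  89.2] [0.001 0.13  0.991 0.   ]
[633.3 -16.5  88.9] [ 0.     0.13   0.991 -0.   ]
```

>>> jog_arm --commands '[[[0,0,0],[0,0,-1.5],-1],[[0,0,0],[0,0,-3],-1],[[0,0,0],[0,0,-4.5],-1],[[0,0,0],[0,0,-5.7],-1],[[0,0,0],[0,0,-6.5],-1],[[0,0,0],[0,0,-7],-1],[[0,0,0],[0,0,-7.3],-1],[[0,0,0],[0,0,-7.3],-1],[[0,0,0],[0,0,-7.3],-1],[[0,0,0],[0,0,-7.3],-1]]'

```text
time_s: 16.68
position: [633.6, -16.4, 16.0]
tcp_rot: [0.001, 0.13, 0.991, -0.0]
contact_force: [-0.5, 0.1, -0.2]
width: 85.5
gripper_force: 0.0
```

>>> jog_arm --commands '[[[0,0,0],[0,0,0],-0.5],[[0,0,0],[0,0,0],-0.4],[[0,0,0],[0,0,0],1],[[0,0,0],[0,0,0],1],[[0,0,0],[0,0,0],1],[[0,0,0],[0,0,0],1],[[0,0,0],[0,0,0],1],[[0,0,0],[0,0,0],1],[[0,0,0],[0,0,0],1],[[0,0,0],[0,0,0],1]]' --grip_force 40

```text
time_s: 17.52
position: [633.4, -16.3, 16.1]
tcp_rot: [0.001, 0.13, 0.991, 0.0]
contact_force: [-1.4, 0.7, 6.3]
width: 57.5
gripper_force: 42.9
```

>>> jog_arm --commands '[[[0,0,0],[0,0,1],1],[[0,0,0],[0,0,3],1],[[0,0,0],[0,0,6],1],[[0,0,0],[0,0,9],1],[[0,0,0],[-0.2,-1,10],1],[[0,0,0],[-0.6,-4,10],1],[[0,0,0],[-1.1,-7.5,10],1],[[0,0,0],[-1.7,-11,10],1],[[0,0,0],[-2.2,-14.5,10],1],[[0,0,0],[-2.8,-18,10],1]]'

```text
time_s: 18.35
position: [604.0, -198.2, 114.9]
tcp_rot: [-0.0, 0.13, 0.991, -0.0]
contact_force: [0.8, -1.0, -0.4]
width: 57.9
gripper_force: 43.1
```

>>> jog_arm --commands '[[[0,0,0],[-0.5,-3.5,0],1],[[0,0,0],[-1,-7,0],1],[[0,0,0],[-1.5,-10.5,0],1],[[0,0,0],[-2,-13.5,0],1],[[0,0,0],[-2.4,-16,0],1],[[0,0,0],[-2.6,-17.4,0],1],[[0,0,0],[-2.6,-17.4,-1.5],1],[[0,0,0],[-2.6,-17.4,-3],1],[[0,0,0],[-2.6,-17.4,-4.5],1],[[0,0,0],[-2.6,-17.4,-6],1]]'

```text
time_s: 19.18
position: [578.5, -370.0, 54.2]
tcp_rot: [-0.0, 0.13, 0.991, 0.0]
contact_force: [-0.8, -0.0, -0.6]
width: 57.9
gripper_force: 43.1
```

Run:
```python
from h import *
for i in range(2):
    s=grab('scene'); o=sensors.get_obs(); print(o['position'].round(1),o['tcp_rot'].round(3))
t=grab('top')
a=cv2.resize(s['frame'][130:260,300:430],(400,400)); b=cv2.resize(t['frame'][170:300,380:510],(400,400))
cv2.imwrite('pics/t1.png',np.hstack([a,b])[:,:,::-1])
```

```text
[ 576.8 -368.5   50.6] [-0.002  0.13   0.991  0.002]
[ 576.7 -368.4   51.9] [-0.003  0.13   0.991  0.002]
```

View pics/t1.png

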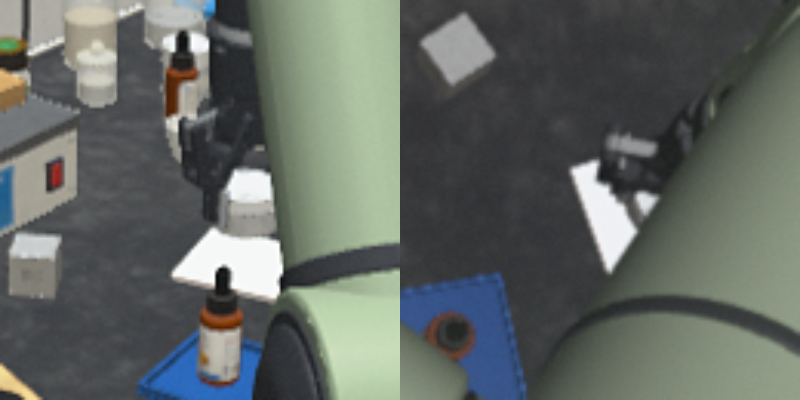

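The tin hangs level just above the tile (scene crop 250,205). I'll lower and let it settle.

>>> jog_arm --commands '[[[0,0,0],[0,0,-1],1],[[0,0,0],[0,0,-2],1],[[0,0,0],[0,0,-2.7],1],[[0,0,0],[0,0,-3],1],[[0,0,0],[0,0,-3],1],[[0,0,0],[0,0,-3],1],[[0,0,0],[0,0,-3],1],[[0,0,0],[0,0,-3],1],[[0,0,0],[0,0,-3],1],[[0,0,0],[0,0,-3],1]]'

```text
time_s: 20.17
position: [579.2, -370.5, 25.7]
tcp_rot: [0.0, 0.13, 0.991, -0.0]
contact_force: [0.4, -0.2, -1.2]
width: 57.7
gripper_force: 43.2
```

>>> jog_arm --commands '[[[0,0,0],[0,0,-0.5],1],[[0,0,0],[0,0,-0.8],1],[[0,0,0],[0,0,-1.0],1],[[0,0,0],[0,0,-1.1],1],[[0,0,0],[0,0,-1.15],1],[[0,0,0],[0,0,-1.2],1],[[0,0,0],[0,0,-1.2],1],[[0,0,0],[0,0,-1.2],1],[[0,0,0],[0,0,-1.2],1],[[0,0,0],[0,0,-1.2],1]]'

```text
time_s: 21.0
position: [578.6, -370.1, 14.2]
tcp_rot: [-0.0, 0.13, 0.991, 0.0]
contact_force: [-3.1, 2.1, 7.0]
width: 57.2
gripper_force: 43.7
```

>>> jog_arm --commands '[[[0,0,0],[0,0,0],0.3],[[0,0,0],[0,0,0],0],[[0,0,0],[0,0,0],-0.3],[[0,0,0],[0,0,0],-0.6],[[0,0,0],[0,0,0],-1],[[0,0,0],[0,0,0],-1],[[0,0,0],[0,0,0],-1],[[0,0,0],[0,0,0.5],-1],[[0,0,0],[0,0,2.5],-1],[[0,0,0],[0,0,5.5],-1]]'

```text
time_s: 21.83
position: [576.8, -368.7, 65.7]
tcp_rot: [-0.003, 0.13, 0.991, 0.002]
contact_force: [0.2, 0.5, -0.5]
width: 85.3
gripper_force: 0.0
```

>>> jog_arm --commands '[[[0,0,0],[0,0,4],-1],[[0,0,0],[0,0,8],-1],[[0,0,0],[0,2,11],-1],[[0,0,0],[0,5,12],-1],[[0,0,0],[-0.5,8.5,12],-1],[[0,0,0],[-1,12,12],-1],[[0,0,0],[-1.5,15.5,12],-1],[[0,0,0],[-2,19,12],-1],[[0,0,0],[-2.5,22.5,12],-1],[[0,0,0],[-3,26,12],-1]]'

```text
time_s: 22.67
position: [548.6, -108.8, 188.8]
tcp_rot: [0.0, 0.13, 0.991, -0.0]
contact_force: [0.2, -0.6, 0.8]
width: 85.2
gripper_force: 0.0
```

Run:
```python
from h import *
f=grab('top'); s=grab('scene'); o=sensors.get_obs(); print(o['position'].round(1))
wh=cv2.inRange(cv2.cvtColor(f['frame'],cv2.COLOR_RGB2HSV),(0,0,200),(180,40,255))
cv2.imwrite('pics/t2.png',np.hstack([cv2.resize(s['frame'][130:260,300:430],(400,400)),cv2.resize(f['frame'][170:300,380:510],(400,400))])[:,:,::-1])
```

```text
[ 547.6 -105.6  188.8]
```

View pics/t2.png

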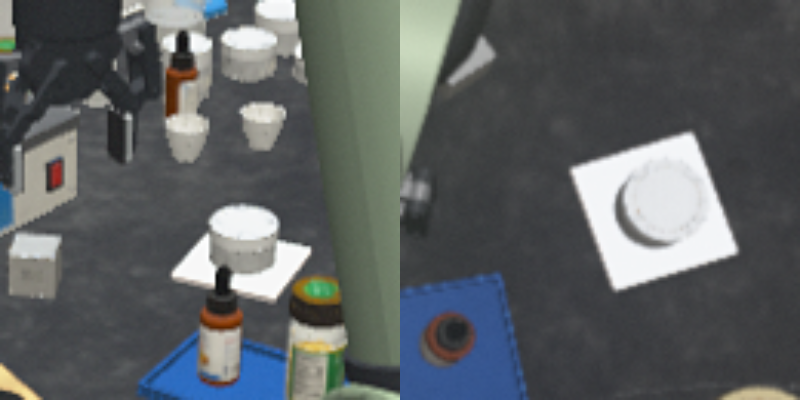

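The short tin stands upright in the middle of the tile (top crop 665,201); the bottles are fine. Next the tall tin.

>>> jog_arm --commands '[[[0,0,0],[0,3,0],-1],[[0,0,0],[0,6.5,0],-1],[[0,0,0],[0,10,0],-1],[[0,0,0],[0,13.5,0],-1],[[0,0,0],[0,17,0],-1],[[0,0,0],[-0.2,20.5,0],-1],[[0,0,0],[-0.4,24,0],-1],[[0,0,0],[-0.6,27.5,0],-1],[[0,0,0],[-0.8,31,0],-1],[[0,0,0],[-0.8,34.5,0],-1]]'

```text
time_s: 23.6
position: [541.0, 235.9, 188.7]
tcp_rot: [0.0, 0.131, 0.991, -0.0]
contact_force: [1.0, -0.5, 0.1]
width: 85.5
gripper_force: 0.0
```

>>> jog_arm --commands '[[[0,0,0],[0,0,-2],-1],[[0,0,0],[0,0,-4],-1],[[0,0,0],[0,0,-6],-1],[[0,0,0],[0,0,-8],-1],[[0,0,0],[0,0,-9.5],-1],[[0,0,0],[0,0,-10],-1],[[0,0,0],[0,0,-10],-1],[[0,0,0],[0,0,-10],-1],[[0,0,0],[0,0,-10],-1],[[0,0,0],[0,0,-10],-1]]'

```text
time_s: 24.43
position: [542.0, 234.8, 89.6]
tcp_rot: [0.001, 0.13, 0.991, 0.0]
contact_force: [1.0, -0.1, 0.3]
width: 85.3
gripper_force: 0.0
```

Run:
```python
from h import *
f=grab('top'); im=f['frame'][215:255,445:490]; hsv=cv2.cvtColor(f['frame'],cv2.COLOR_RGB2HSV)
print('lid',ray(f,466.1,235.3,50))
s=grab('scene');cv2.imwrite('pics/t3.png',np.hstack([cv2.resize(s['frame'][210:410,120:320],(400,400)),cv2.resize(f['frame'][200:270,430:500],(400,400))])[:,:,::-1])
o=sensors.get_obs(); print(o['position'].round(1))
```

```text
lid [ 576.29474186 -368.80009526   50.        ]
[541.7 234.8  89.3]
```

View pics/t3.png

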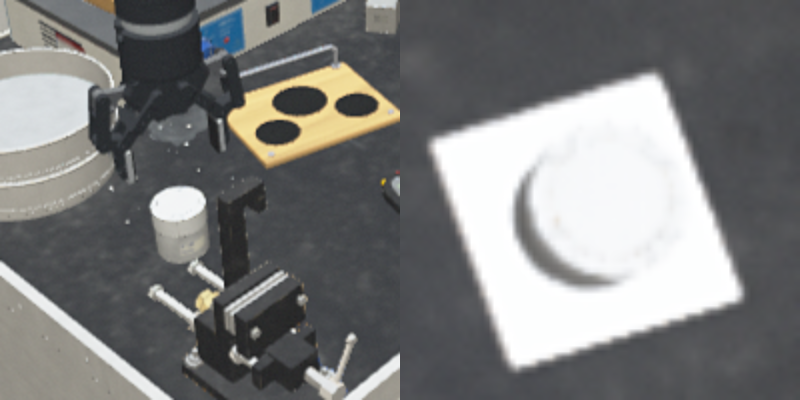

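The gripper is over the tall tin with no obstacle in the way. The short tin's lid is within about 3 mm of the tile centre, which is good enough.

>>> jog_arm --commands '[[[0,0,0],[-0.1,0.1,-1.5],-1],[[0,0,0],[-0.1,0.1,-3],-1],[[0,0,0],[-0.1,0.1,-4.5],-1],[[0,0,0],[-0.1,0.1,-6],-1],[[0,0,0],[-0.1,0.1,-7],-1],[[0,0,0],[-0.1,0.1,-7.5],-1],[[0,0,0],[-0.1,0.1,-7.7],-1],[[0,0,0],[-0.1,0.1,-7.7],-1],[[0,0,0],[-0.1,0.1,-7.7],-1],[[0,0,0],[-0.1,0.1,-7.7],-1]]'

```text
time_s: 25.37
position: [540.7, 235.9, 12.2]
tcp_rot: [0.001, 0.13, 0.991, 0.0]
contact_force: [-0.8, -0.3, -0.0]
width: 85.7
gripper_force: 0.0
```

>>> jog_arm --commands '[[[0,0,0],[0,0,0],-0.4],[[0,0,0],[0,0,0],-0.2],[[0,0,0],[0,0,0],1],[[0,0,0],[0,0,0],1],[[0,0,0],[0,0,0],1],[[0,0,0],[0,0,0],1],[[0,0,0],[0,0,0],1],[[0,0,0],[0,0,0],1],[[0,0,0],[0,0,0],1],[[0,0,0],[0,0,0],1]]'

```text
time_s: 26.2
position: [540.3, 235.8, 11.9]
tcp_rot: [0.0, 0.13, 0.991, 0.0]
contact_force: [-1.2, -0.5, 5.6]
width: 51.8
gripper_force: 41.3
```

>>> jog_arm --commands '[[[0,0,0],[0,0,1],1],[[0,0,0],[0,0,3],1],[[0,0,0],[0,0,6],1],[[0,0,0],[0,0,9],1],[[0,0,0],[0.2,-1,10],1],[[0,0,0],[1.3,-3.5,10],1],[[0,0,0],[2.5,-6.7,10],1],[[0,0,0],[3.7,-10,10],1],[[0,0,0],[4.9,-13.3,10],1],[[0,0,0],[6.1,-16.6,10],1]]'

```text
time_s: 27.03
position: [600.8, 67.6, 110.9]
tcp_rot: [-0.0, 0.13, 0.991, -0.0]
contact_force: [-0.0, -0.3, -1.1]
width: 51.9
gripper_force: 42.0
```

>>> jog_arm --commands '[[[0,0,0],[1.2,-3.3,0],1],[[0,0,0],[2.2,-6,0],1],[[0,0,0],[3,-8,0],1],[[0,0,0],[3.2,-8.6,0],1],[[0,0,0],[3.2,-8.6,-1.5],1],[[0,0,0],[3.2,-8.6,-3],1],[[0,0,0],[3.2,-8.6,-5],1],[[0,0,0],[3.2,-8.6,-7],1],[[0,0,0],[3.2,-8.6,-7.5],1],[[0,0,0],[3.2,-8.6,-7.5],1]]'

```text
time_s: 27.87
position: [630.6, -15.9, 34.1]
tcp_rot: [-0.002, 0.13, 0.991, 0.0]
contact_force: [-0.9, 0.1, -1.2]
width: 51.6
gripper_force: 42.0
```

>>> jog_arm --commands '[[[0,0,0],[0,0,0],1],[[0,0,0],[0,0,0],1],[[0,0,0],[0,0,0],1],[[0,0,0],[0,0,0],1],[[0,0,0],[0,0,0],1],[[0,0,0],[0,0,0],1],[[0,0,0],[0,0,0],1],[[0,0,0],[0,0,0],1],[[0,0,0],[0,0,0],1],[[0,0,0],[0,0,0],1]]'

```text
time_s: 28.7
position: [632.9, -16.3, 36.2]
tcp_rot: [-0.0, 0.13, 0.991, 0.0]
contact_force: [0.6, 0.8, -0.7]
width: 52.0
gripper_force: 42.1
```

```bash
python3 look.py s1.png 200 150 230 150 160; python3 -c "
from h import *
print(sensors.get_obs()['position'])"
```

```text
[632.90111314 -16.36837434  36.1948739 ]
```

View pics/s1.png

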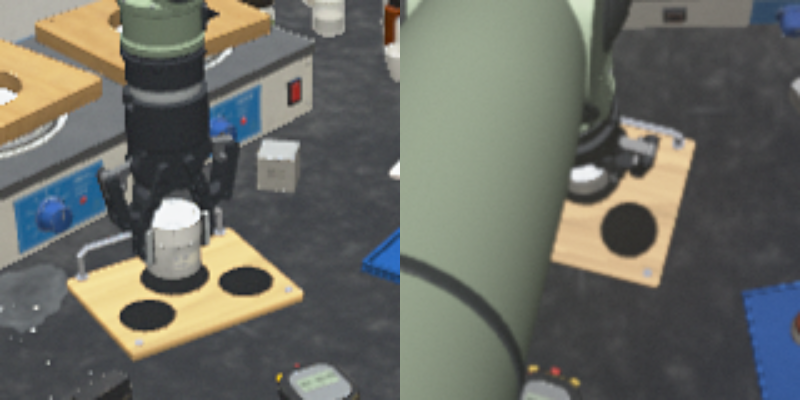

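The tin hovers over the rear disc (scene crop 175,260). I'll lower it by 12 mm.

>>> jog_arm --commands '[[[0,0,0],[0.05,0.05,-0.5],1],[[0,0,0],[0.05,0.05,-0.8],1],[[0,0,0],[0.05,0.05,-1.0],1],[[0,0,0],[0.05,0.05,-1.1],1],[[0,0,0],[0.05,0.05,-1.2],1],[[0,0,0],[0.05,0.05,-1.25],1],[[0,0,0],[0.05,0.05,-1.25],1],[[0,0,0],[0.05,0.05,-1.25],1],[[0,0,0],[0.05,0.05,-1.25],1],[[0,0,0],[0.05,0.05,-1.25],1]]'

```text
time_s: 29.63
position: [633.4, -15.9, 24.0]
tcp_rot: [0.0, 0.13, 0.991, -0.0]
contact_force: [-2.0, 0.2, 2.5]
width: 51.8
gripper_force: 42.3
```

>>> jog_arm --commands '[[[0,0,0],[0,0,0],0.3],[[0,0,0],[0,0,0],0],[[0,0,0],[0,0,0],-0.3],[[0,0,0],[0,0,0],-0.6],[[0,0,0],[0,0,0],-1],[[0,0,0],[0,0,0],-1],[[0,0,0],[0,0,0],-1],[[0,0,0],[0,0,0.5],-1],[[0,0,0],[0,0,2.5],-1],[[0,0,0],[0,0,5.5],-1]]'

```text
time_s: 30.47
position: [630.9, -15.5, 76.7]
tcp_rot: [-0.003, 0.13, 0.991, 0.0]
contact_force: [-0.4, -0.5, -0.5]
width: 85.5
gripper_force: 0.0
```

>>> jog_arm --commands '[[[0,0,0],[0,0,4],-1],[[0,0,0],[0,0,8],-1],[[0,0,0],[0,0,12],-1],[[0,0,4],[-1,-4,12],-1],[[0,0,8],[-2,-8,12],-1],[[0,0,12],[-3,-12,12],-1],[[0,0,16],[-4,-16,12],-1],[[0,0,18],[-4,-20,12],-1],[[0,0,18],[-4,-24,12],-1],[[0,0,18],[-4,-28,12],-1]]'

```text
time_s: 31.3
position: [593.0, -297.8, 199.5]
tcp_rot: [0.0, -0.026, 1.0, -0.0]
contact_force: [0.3, -0.1, 0.1]
width: 85.5
gripper_force: 0.0
```

```bash
cat > m4.py <<'E'
from h import *
f=grab('top'); s=grab('scene'); hsv=cv2.cvtColor(f['frame'],cv2.COLOR_RGB2HSV); hs=cv2.cvtColor(s['frame'],cv2.COLOR_RGB2HSV)
def fit(F,m,box,z,n):
    x0,y0,x1,y1=box; cs,_=cv2.findContours(m[y0:y1,x0:x1].copy(),cv2.RETR_EXTERNAL,cv2.CHAIN_APPROX_NONE); c=max(cs,key=cv2.contourArea)[:,0]+[x0,y0]
    P=np.array([ray(F,u,v,z)[:2] for u,v in c],np.float32); e=cv2.fitEllipse(P); print(n,np.round(e[0],1),np.round(e[1],1))
wh=cv2.inRange(hsv,(0,0,190),(180,40,255))
fit(f,wh,(285,190,322,232),70,'tall@rear')
dk=(hsv[:,:,2]<60).astype(np.uint8); fit(f,dk,(380,262,412,290),107,'bulb')
fit(f,cv2.inRange(hsv,(35,60,40),(85,255,255)),(395,290,430,330),110,'jarlabel')
print(sensors.get_obs()['position'])
cv2.imwrite('pics/s2.png',np.hstack([cv2.resize(s['frame'][200:330,220:350],(400,400)),cv2.resize(f['frame'][170:330,270:430],(400,400))])[:,:,::-1])
E
python3 m4.py
```

```text
tall@rear [633.9 -14.9] [51.  51.2]Traceback (most recent call last):
  File "m4.py", line 8, in <module>
    dk=(hsv[:,:,2]<60).astype(np.uint8); fit(f,dk,(380,262,412,290),107,'bulb')
                                         ~~~^^^^^^^^^^^^^^^^^^^^^^^^^^^^^^^^^^^
  File "m4.py", line 5, in fit
    P=np.array([ray(F,u,v,z)[:2] for u,v in c],np.float32); e=cv2.fitEllipse(P); print(n,np.round(e[0],1),np.round(e[1],1))
                                                              ~~~~~~~~~~~~~~^^^
cv2.error: OpenCV(4.12.0) /io/opencv/modules/imgproc/src/shapedescr.cpp:361: error: (-201:Incorrect size of input array) There should be at least 5 points to fit the ellipse in function 'fitEllipseNoDirect'
```

The tall tin sits within 1 mm of the rear place centre. I'll fix the bulb window.

Run:
```python
from h import *
f=grab('top'); p=proj(f,(480,-214,105)).round(1); print(p,sensors.get_obs()['position'])
u,v=map(int,p); hsv=cv2.cvtColor(f['frame'],cv2.COLOR_RGB2HSV)
m=((hsv[:,:,2]<65)&((hsv[:,:,0]<95)|(hsv[:,:,1]<60)))[v-12:v+12,u-12:u+12].astype(np.uint8)
n,l,st,c=cv2.connectedComponentsWithStats(m)
for i in range(1,n):
    if st[i,4]>8: print(st[i],c[i]+[u-12,v-12],ray(f,*(c[i]+[u-12,v-12]),105).round(1))
s=grab('scene');cv2.imwrite('pics/s2.png',np.hstack([cv2.resize(s['frame'][200:330,220:350],(400,400)),cv2.resize(f['frame'][190:320,360:490],(400,400))])[:,:,::-1])
```

```text
[399.6 277.9] [ 592.87883219 -299.11842163  198.68202559]
```

View pics/s2.png

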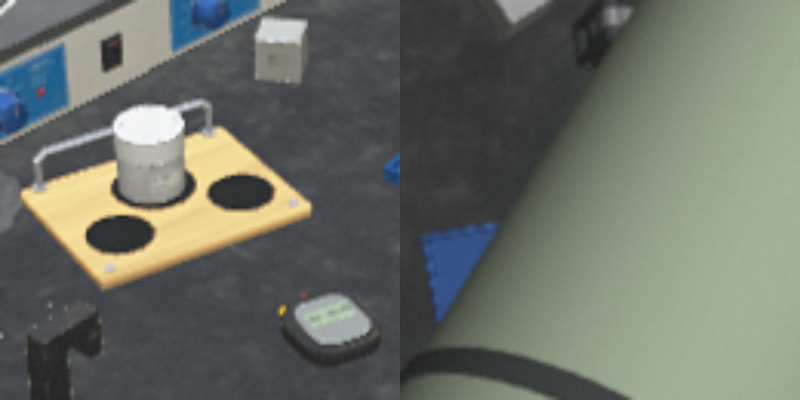

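The tall tin stands upright on the rear disc; the tray is hidden by the arm. I'll go to the dropper's known release pose.

>>> jog_arm --commands '[[[0,0,0],[-2.5,1.9,0],-1],[[0,0,0],[-5,3.8,0],-1],[[0,0,0],[-7.5,5.7,0],-1],[[0,0,0],[-10,7.5,0],-1],[[0,0,0],[-11.3,8.4,0],-1],[[0,0,0],[-11.3,8.4,-2],-1],[[0,0,0],[-11.3,8.4,-3],-1],[[0,0,0],[-11.3,8.4,-3],-1],[[0,0,0],[-11.3,8.4,-3],-1],[[0,0,0],[-11.3,8.4,-3],-1]]'

```text
time_s: 32.33
position: [481.1, -211.8, 169.2]
tcp_rot: [0.0, -0.027, 1.0, -0.0]
contact_force: [0.2, 0.1, -0.2]
width: 85.1
gripper_force: 0.0
```

>>> jog_arm --commands '[[[0,0,0],[0,0,0],-1],[[0,0,0],[0,0,0],-1],[[0,0,0],[0,0,0],-1],[[0,0,0],[0,0,0],-1],[[0,0,0],[0,0,0],-1],[[0,0,0],[0,0,0],-1],[[0,0,0],[0,0,0],-1],[[0,0,0],[0,0,0],-1],[[0,0,0],[0,0,0],-1],[[0,0,0],[0,0,0],-1]]'

```text
time_s: 33.17
position: [480.5, -211.9, 168.8]
tcp_rot: [0.0, -0.026, 1.0, -0.0]
contact_force: [-0.7, -0.2, -0.0]
width: 85.4
gripper_force: 0.0
```

>>> jog_arm --commands '[[[0,0,0],[0,-0.2,-2],-1],[[0,0,0],[0,-0.2,-4.5],-1],[[0,0,0],[0,-0.2,-7],-1],[[0,0,0],[0,-0.2,-9.5],-1],[[0,0,0],[0,-0.2,-11.5],-1],[[0,0,0],[0,-0.2,-12.5],-1],[[0,0,0],[0,-0.2,-13],-1],[[0,0,0],[0,-0.2,-13],-1],[[0,0,0],[0,-0.2,-13],-1],[[0,0,0],[0,-0.2,-13],-1]]'

```text
time_s: 34.0
position: [481.5, -214.5, 40.0]
tcp_rot: [0.001, -0.026, 1.0, -0.001]
contact_force: [0.7, 0.1, -0.5]
width: 85.7
gripper_force: 0.0
```

>>> jog_arm --commands '[[[0,0,0],[0,0,0],-0.3],[[0,0,0],[0,0,0],0],[[0,0,0],[0,0,0],0.2],[[0,0,0],[0,0,0],1],[[0,0,0],[0,0,0],1],[[0,0,0],[0,0,0],1],[[0,0,0],[0,0,0],1],[[0,0,0],[0,0,0],1],[[0,0,0],[0,0,0],1],[[0,0,0],[0,0,0],1]]' --grip_force 30

```text
time_s: 34.83
position: [480.7, -213.8, 39.2]
tcp_rot: [0.0, -0.026, 1.0, 0.0]
contact_force: [-0.4, 1.0, 5.3]
width: 31.1
gripper_force: 29.7
```

>>> jog_arm --commands '[[[0,0,0],[0,0,1],1],[[0,0,0],[0,0,3],1],[[0,0,0],[0,0,5],1],[[0,0,0],[0,0,7],1],[[0,0,0],[1,1.7,7],1],[[0,0,0],[2.5,4.3,7],1],[[0,0,0],[4,6.9,7],1],[[0,0,0],[5.5,9.5,7],1],[[0,0,0],[7,12.1,7],1],[[0,0,0],[8.3,14.3,7],1]]'

```text
time_s: 35.67
position: [564.0, -69.2, 109.1]
tcp_rot: [0.0, -0.027, 1.0, 0.0]
contact_force: [-0.6, -1.0, -1.1]
width: 31.3
gripper_force: 30.1
```

>>> jog_arm --commands '[[[0,0,0],[0.7,1.2,0],1],[[0,0,0],[0.9,1.6,0],1],[[0,0,0],[0.9,1.6,-1.5],1],[[0,0,0],[0.9,1.6,-3],1],[[0,0,0],[0.9,1.6,-4],1],[[0,0,0],[0.9,1.6,-5],1],[[0,0,0],[0.9,1.6,-5],1],[[0,0,0],[0.9,1.6,-5],1],[[0,0,0],[0.9,1.6,-5],1],[[0,0,0],[0.9,1.6,-5],1]]'

```text
time_s: 36.5
position: [573.1, -55.3, 59.6]
tcp_rot: [0.001, -0.026, 1.0, -0.0]
contact_force: [0.0, -0.5, -1.4]
width: 31.2
gripper_force: 30.1
```

Run:
```python
from h import *
s=grab('scene'); t=grab('top'); o=sensors.get_obs(); print(o['position'])
s0=cv2.imread('pics/scene0.png')[:,:,::-1]; t0=cv2.imread('pics/top0.png')[:,:,::-1]
c=lambda a:cv2.resize(a,(400,300),interpolation=cv2.INTER_CUBIC)
A=[(s0[215:275,255:335]),(s['frame'][215:275,255:335]),(t0[205:265,280:360]),(t['frame'][205:265,280:360])]
cv2.imwrite('pics/d1.png',np.vstack([np.hstack([c(A[0]),c(A[1])]),np.hstack([c(A[2]),c(A[3])])])[:,:,::-1])
X=np.array([573.,-53,100])
for nm,f in(('s',s),('t',t)): print(nm,proj(f,X),[ (proj(f,X+d)-proj(f,X)).round(2) for d in np.eye(3)*5])
```

```text
[573.01856428 -55.08191711  59.53406412]
s [298.00220513 230.41888473] [array([-1.6 , -0.73]), array([-1.52,  0.83]), array([-0.05, -1.91])]
t [319.15352709 235.04557167] [array([-0.03, -2.36]), array([-2.41,  0.05]), array([-0.09, -0.51])]
```

View pics/d1.png

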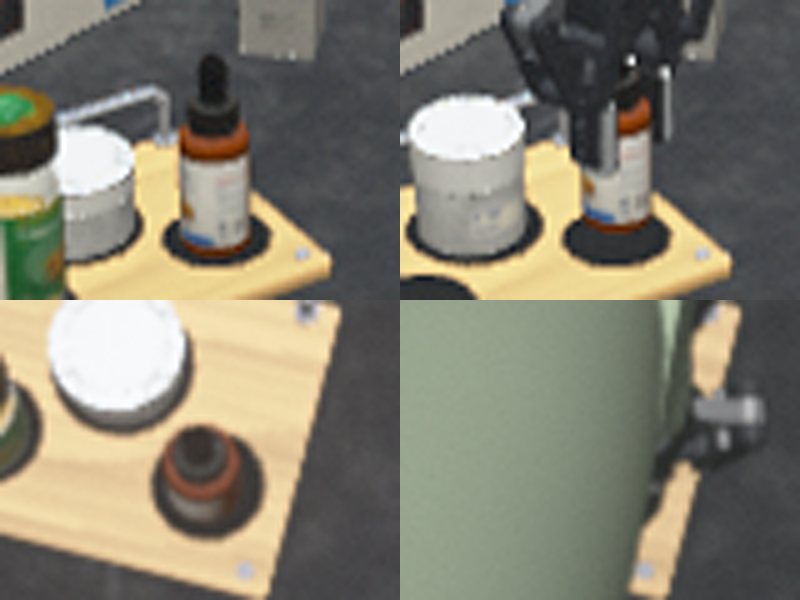

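The dropper hangs over its disc, with its body column within 0.3 px of the starting one. I'll lower and release.

>>> jog_arm --commands '[[[0,0,0],[0,0.1,-0.5],1],[[0,0,0],[0,0.1,-0.8],1],[[0,0,0],[0,0.1,-1.0],1],[[0,0,0],[0,0.1,-1.1],1],[[0,0,0],[0,0.1,-1.2],1],[[0,0,0],[0,0.1,-1.25],1],[[0,0,0],[0,0.1,-1.3],1],[[0,0,0],[0,0.1,-1.3],1],[[0,0,0],[0,0.1,-1.3],1],[[0,0,0],[0,0.1,-1.3],1]]'

```text
time_s: 37.43
position: [572.5, -53.6, 47.2]
tcp_rot: [0.0, -0.027, 1.0, 0.0]
contact_force: [-3.8, 2.0, 10.3]
width: 31.4
gripper_force: 31.3
```

>>> jog_arm --commands '[[[0,0,0],[0,0,0],0.6],[[0,0,0],[0,0,0],0.3],[[0,0,0],[0,0,0],0],[[0,0,0],[0,0,0],-0.4],[[0,0,0],[0,0,0],-1],[[0,0,0],[0,0,0],-1],[[0,0,0],[0,0,0],-1],[[0,0,0],[0,0,1],-1],[[0,0,0],[0,0,3],-1],[[0,0,0],[0,0,6],-1]]'

```text
time_s: 38.27
position: [570.3, -53.4, 104.6]
tcp_rot: [-0.003, -0.026, 1.0, 0.001]
contact_force: [0.4, 1.5, -0.1]
width: 85.5
gripper_force: 0.0
```

>>> jog_arm --commands '[[[0,0,0],[0,0,3],-1],[[0,0,0],[0,0,6],-1],[[0,0,0],[-0.5,-0.5,9],-1],[[0,0,0],[-2.5,-2.5,9],-1],[[0,0,0],[-5,-5,9],-1],[[0,0,0],[-7.5,-7.5,9],-1],[[0,0,0],[-10,-10,9],-1],[[0,0,0],[-12.5,-12.5,9],-1],[[0,0,0],[-15,-15,9],-1],[[0,0,0],[-16.8,-17,9],-1]]'

```text
time_s: 39.1
position: [402.5, -225.0, 196.5]
tcp_rot: [-0.0, -0.026, 1.0, -0.0]
contact_force: [-0.2, 0.2, 0.7]
width: 85.6
gripper_force: 0.0
```

>>> jog_arm --commands '[[[0,0,0],[0,0,0],-1],[[0,0,0],[0,0,0],-1],[[0,0,0],[0,0,0],-1],[[0,0,0],[0,0,0],-1],[[0,0,0],[0,0,0],-1],[[0,0,0],[0,0,0],-1],[[0,0,0],[0,0,0],-1],[[0,0,0],[0,0,0],-1],[[0,0,0],[0,0,0],-1],[[0,0,0],[0,0,0],-1]]'

```text
time_s: 39.93
position: [404.5, -223.7, 195.7]
tcp_rot: [-0.0, -0.027, 1.0, 0.0]
contact_force: [-0.1, 0.9, 0.3]
width: 85.0
gripper_force: 0.0
```

>>> jog_arm --commands '[[[0,0,0],[-0.1,0,-2.5],-1],[[0,0,0],[-0.1,0,-5],-1],[[0,0,0],[-0.1,0,-7.5],-1],[[0,0,0],[-0.1,0,-10],-1],[[0,0,0],[-0.1,0,-12],-1],[[0,0,0],[-0.1,0,-13.5],-1],[[0,0,0],[-0.1,0,-14.5],-1],[[0,0,0],[-0.1,0,-14.5],-1],[[0,0,0],[-0.1,0,-14.5],-1],[[0,0,0],[-0.1,0,-14.5],-1]]'

```text
time_s: 40.77
position: [403.9, -224.2, 51.4]
tcp_rot: [0.0, -0.026, 1.0, -0.0]
contact_force: [-0.6, -0.6, 0.5]
width: 85.5
gripper_force: 0.0
```

>>> jog_arm --commands '[[[0,0,0],[0,0,0],-0.3],[[0,0,0],[0,0,0],0],[[0,0,0],[0,0,0],1],[[0,0,0],[0,0,0],1],[[0,0,0],[0,0,0],1],[[0,0,0],[0,0,0],1],[[0,0,0],[0,0,0],1],[[0,0,0],[0,0,0],1],[[0,0,0],[0,0,0],1],[[0,0,0],[0,0,0],1]]' --grip_force 40

```text
time_s: 41.6
position: [403.9, -224.4, 51.5]
tcp_rot: [0.001, -0.026, 1.0, -0.001]
contact_force: [-0.2, 0.6, 5.4]
width: 42.8
gripper_force: 36.6
```

>>> jog_arm --commands '[[[0,0,0],[0,0,1],1],[[0,0,0],[0,0,3],1],[[0,0,0],[0,0,6],1],[[0,0,0],[0,0,9],1],[[0,0,0],[0,0,12],1],[[0,0,-3],[0.6,0.8,14.5],1],[[0,0,-6],[2,2.7,14.5],1],[[0,0,-9],[4,5.4,14.5],1],[[0,0,-12],[6,8.1,14.5],1],[[0,0,-15],[8,10.8,14.5],1]]'

```text
time_s: 42.43
position: [483.8, -114.7, 195.9]
tcp_rot: [0.0, 0.106, 0.994, 0.0]
contact_force: [0.3, 0.2, -1.3]
width: 42.6
gripper_force: 37.4
```

>>> jog_arm --commands '[[[0,0,-3],[2,2.7,0],1],[[0,0,-6],[4,5.4,0],1],[[0,0,-9],[6,8.1,0],1],[[0,0,-12],[8,10.8,0],1],[[0,0,-15],[10,13.5,0],1],[[0,0,-15],[11.5,15.6,0],1],[[0,0,-15],[12,16.5,0],1],[[0,0,-15],[12,16.5,-2],1],[[0,0,-15],[12,16.5,-4],1],[[0,0,-15],[12,16.5,-6],1]]'

```text
time_s: 43.27
position: [603.0, 49.2, 135.0]
tcp_rot: [-0.0, 0.233, 0.972, -0.0]
contact_force: [0.4, -0.0, -1.9]
width: 42.3
gripper_force: 37.5
```

>>> jog_arm --commands '[[[0,0,0],[0,0,-2],1],[[0,0,0],[0,0,-4],1],[[0,0,0],[0,0,-5],1],[[0,0,0],[0,0,-6],1],[[0,0,0],[0,0,-6.6],1],[[0,0,0],[0,0,-6.6],1],[[0,0,0],[0,0,-6.6],1],[[0,0,0],[0,0,-6.6],1],[[0,0,0],[0,0,-6.6],1],[[0,0,0],[0,0,-6.6],1]]'

```text
time_s: 44.1
position: [604.1, 49.1, 70.7]
tcp_rot: [0.001, 0.233, 0.972, 0.0]
contact_force: [0.7, 0.6, -1.5]
width: 42.8
gripper_force: 37.4
```

Run:
```python
from h import *
s=grab('scene'); o=sensors.get_obs(); print(o['position'])
s0=cv2.imread('pics/scene0.png')[:,:,::-1]
c=lambda a:cv2.resize(a,(400,400),interpolation=cv2.INTER_CUBIC)
cv2.imwrite('pics/d2.png',np.hstack([c(s0[215:295,235:315]),c(s['frame'][215:295,235:315])])[:,:,::-1])
```

```text
[603.94607531  49.13890243  70.51332656]
```

View pics/d2.png

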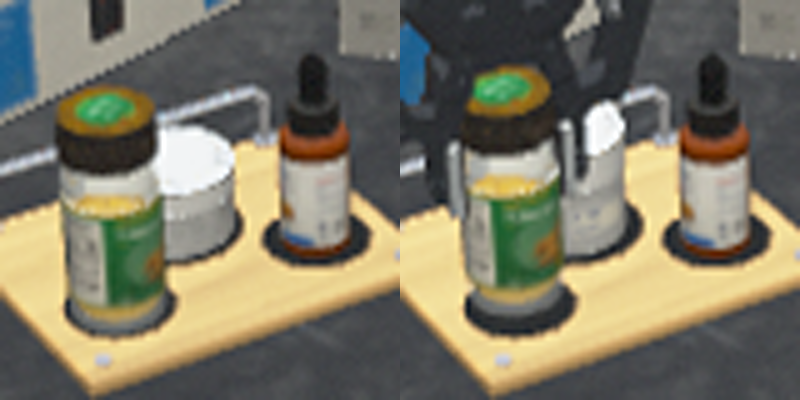

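The dropper is back exactly in its starting place, and the jar hangs over its spot within 0.5 px. I'll lower and release.

>>> jog_arm --commands '[[[0,0,0],[0,0,-0.5],1],[[0,0,0],[0,0,-0.8],1],[[0,0,0],[0,0,-1.0],1],[[0,0,0],[0,0,-1.1],1],[[0,0,0],[0,0,-1.2],1],[[0,0,0],[0,0,-1.25],1],[[0,0,0],[0,0,-1.25],1],[[0,0,0],[0,0,-1.25],1],[[0,0,0],[0,0,-1.25],1],[[0,0,0],[0,0,-1.25],1]]'

```text
time_s: 44.98
position: [603.4, 49.1, 59.5]
tcp_rot: [0.0, 0.233, 0.972, -0.0]
contact_force: [-5.6, -0.4, 16.5]
width: 43.2
gripper_force: 39.0
```

Contact made (16 N). I'll open, lift and retreat.

>>> jog_arm --commands '[[[0,0,0],[0,0,0.1],1],[[0,0,0],[0,0,0.1],0.4],[[0,0,0],[0,0,0.1],0],[[0,0,0],[0,0,0.1],-0.5],[[0,0,0],[0,0,0.1],-1],[[0,0,0],[0,0,0.1],-1],[[0,0,0],[0,0,0.1],-1],[[0,0,0],[0,0,0.5],-1],[[0,0,0],[0,0,2.5],-1],[[0,0,0],[0,0,5.5],-1]]'

```text
time_s: 45.82
position: [600.9, 49.2, 110.0]
tcp_rot: [-0.003, 0.233, 0.972, -0.001]
contact_force: [-0.0, 0.1, 0.4]
width: 85.2
gripper_force: 0.0
```

>>> jog_arm --commands '[[[0,0,0],[0,0,4],-1],[[0,0,0],[0,0,8],-1],[[0,0,0],[0,0,12],-1],[[0,0,0],[-2,-3,13],-1],[[0,0,0],[-4,-6,13],-1],[[0,0,0],[-6,-9,13],-1],[[0,0,0],[-8,-12,13],-1],[[0,0,0],[-10,-15,13],-1],[[0,0,0],[-11,-18.5,13],-1],[[0,0,0],[-11,-22,13],-1]]'

```text
time_s: 46.65
position: [491.1, -171.6, 242.9]
tcp_rot: [-0.0, 0.233, 0.972, 0.0]
contact_force: [0.5, 0.4, -0.9]
width: 85.6
gripper_force: 0.0
```

>>> jog_arm --commands '[[[0,0,0],[0,-3.5,0],-1],[[0,0,0],[0,-7,0],-1],[[0,0,0],[0,-10.5,0],-1],[[0,0,0],[0,-14,0],-1],[[0,0,0],[0,-17,0],-1],[[0,0,0],[0,-18,0],-1],[[0,0,0],[0,-18,0],-1],[[0,0,0],[0,-18,0],-1],[[0,0,0],[0,-18,0],-1],[[0,0,0],[0,-18,0],-1]]'

```text
time_s: 47.48
position: [493.6, -349.2, 242.5]
tcp_rot: [-0.0, 0.232, 0.973, 0.0]
contact_force: [0.5, 0.6, 0.2]
width: 85.0
gripper_force: 0.0
```

Run:
```python
from h import *
f=grab('top'); s=grab('scene'); hsv=cv2.cvtColor(f['frame'],cv2.COLOR_RGB2HSV)
def fit(m,box,z,n):
    x0,y0,x1,y1=box; cs,_=cv2.findContours(m[y0:y1,x0:x1].copy(),cv2.RETR_EXTERNAL,cv2.CHAIN_APPROX_NONE); c=max(cs,key=cv2.contourArea)[:,0]+[x0,y0]
    P=np.array([ray(f,u,v,z)[:2] for u,v in c],np.float32); q=cv2.minAreaRect(P); print(n,np.round(q[0],1),np.round(q[1],1))
fit(cv2.inRange(hsv,(35,60,40),(85,255,255)),(255,205,288,232),117,'jar (start 604.2 48.8)')
fit(cv2.inRange(hsv,(0,0,0),(180,255,60)),(308,225,335,255),114,'drop (start 573.2 -53.2)')
fit(cv2.inRange(hsv,(0,0,110),(180,60,255)),(380,168,418,205),40,'cube 695.5 -229.7')
fit(cv2.inRange(hsv,(0,0,75),(180,255,255)),(268,290,305,332),19,'watch 413.5 22.6')
s0=cv2.imread('pics/scene0.png')[:,:,::-1]
cv2.imwrite('pics/e1.png',np.hstack([cv2.resize(s['frame'][195:345,215:365],(400,400)),cv2.resize(f['frame'][160:330,260:430],(400,400))])[:,:,::-1])
```

```text
jar (start 604.2 48.8) [603.4  49.3] [25.2 24.5]
drop (start 573.2 -53.2) [571.9 -53.8] [12.1  6.4]
cube 695.5 -229.7 [ 695.4 -229.9] [43.3 42.2]
watch 413.5 22.6 [413.8  22.5] [54.1 58.3]
```

View pics/e1.png

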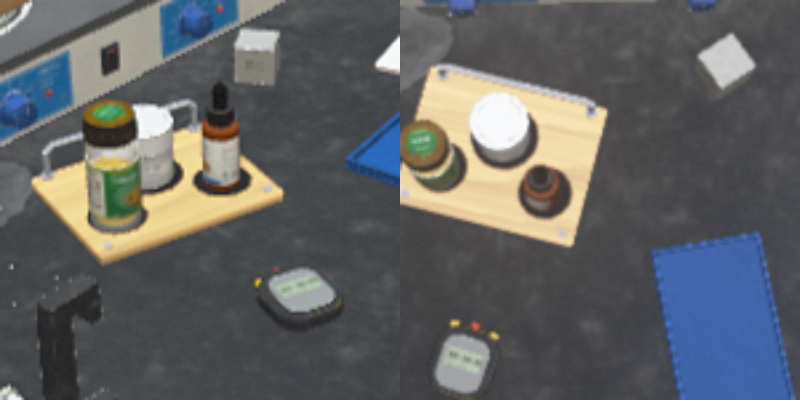

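Both bottles stand on their starting spots within about 1.5 mm, the tall tin is on the rear place, and the cube and stopwatch are unmoved. Handing in.

```bash
python3 -c "
from plant import order
print(order.close_job())"
```

```text
the job is handed in; nothing more can be done
None
```

The job is handed in at about 47 s of the 144 s: the tall tin stands within 1 mm of the middle of the rear place, the short tin about 3 mm from the middle of the tile, both bottles are back upright within about 1.5 mm of where they started, and the stopwatch and cube were not moved.

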